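# Slide the paddle board out over the bench end for edge trimming

### The job

Get the paddle board on the raised bench top ready for its handle to be rounded over with the router: push it with your fingertips up against the fence and along it until the whole handle sticks out past the free end, with the board's wide part still resting fully on the bench top. Leave it there with its long edge flush along the fence. Only push it, never pick it up, and leave everything else where it is.

Things in the scene. Friction and masses are not known exactly. Their poses are not given: they have to be found in the camera images.
- bench: the raised bench top: a wooden slab fixed on the big bench, long in its own y, which runs from the robot's right to its left, up to 7 degrees askew. Origin on the big bench under the slab. In its own frame the slab spans x -130 to 130 and y -360 to 300 mm, top at z 100, underside at 55 mm. On its -y end is a vise, to y -510 mm, with two round dogs 22 mm high on the jaw.
- bench_end (a point): middle of the slab's free end, the +y one at the robot's left, on its top edge: bench x 0, y 300, z 100 mm; axes as the bench's
- fence_face (a point): foot of the fence's face at the free end: bench x 100, y 300, z 100 mm; axes as the bench's. The fence is a straight wooden strip, fixed on the slab along its whole far side; the face looks to bench -x, the strip is 25 mm thick and 22 mm high
- board: the pale paddle board lying flat on the raised bench top, 300 mm long, 12 mm thick, 0.17 to 0.34 kg. Origin under the centre of its wide part, own y towards the handle. Wide part: x -60 to 60, y -85 to 85 mm, square. From y 85 to 125 mm it flares in to the handle, 44 mm wide, with its round tip at y 215 mm and a 14 mm hole. It slides with wood-on-wood friction of a few newtons
- neck (a point): point on the board's centre line, on its underside, where the handle begins to widen (board y 125 mm). At the start the handle points to the free end within 15 degrees and the whole board is on the bench top, 1 to 6 cm clear of the fence
- shoulder (a point): point on the board's centre line, on its underside, where the flare reaches the full width (board y 85 mm)
- edge_butt (a point): lower corner of the wide part on the fence side at the butt end (board x 60, y -85 mm)
- edge_shoulder (a point): lower corner of the wide part on the fence side at the flare (board x 60, y 85 mm)
- sanding_block: cork sanding block, 110 x 62 x 34 mm, lying on the raised bench top near the vise. Origin at the centre of its underside. A bystander.
- wax_tin: round flat metal tin, 71 mm across, 32 mm high, standing on the raised bench top near the vise. Origin at the centre of its underside. A bystander.
- trim_router: battery trim router standing on its round base, 92 mm across, 225 mm high, on the big bench to the left. Origin at the centre of its underside. A bystander.
- glue_bottle: white glue bottle, 62 mm across, 170 mm high, standing on the big bench at the far left. Origin at the centre of its underside. A bystander.
- spare_board: a second paddle board of the same shape and size, lying flat on the big bench itself beyond the raised bench top; not the one to move. Origin below the middle of its near long edge. A bystander.
- mallet: wooden mallet lying on the big bench to the left; the head 62 x 125 x 75 mm, handle 245 mm towards the robot. Origin below the head's centre. A bystander.
- bar_clamp: steel bar clamp 360 mm long with a wooden grip, lying on the big bench at the far right, 33 mm high. Origin on the big bench at its near side. A bystander.
- tape_measure: pocket tape measure, 68 x 42 x 62 mm, standing on the big bench at the right. Origin at the centre of its underside. A bystander.

How it is judged:
By the outcome, as a careful person would: the job done as asked, in the order asked, and still so for the second after the job is handed in, with the robot touching nothing.
It also fails if it takes over 48 s, if anything falls off the work surface, if the arm or the gripper's body presses on something with over 40 N, if the wrist force passes 120 N, or if a joint passes its speed limit or range.

### The arm

A 7-joint arm with a two-finger parallel gripper is mounted at the origin on the work surface. World frame = base frame: x ahead of the robot, y to its left, z up, the work surface at z = 0. Lengths are in m, angles in rad, forces in N, time in s.
With the tool pointing down it reaches from about 0.35 to 0.9 m from the base axis. Payload 7.2 kg.
Tool frame: the origin (TCP) lies between the finger pads; the fingertips stand 25 mm ahead of it and the grasp point (between the pads) lies 6 mm ahead of it; z points along the fingers, y is the line along which they close (so a half turn about z gives the same grasp; the last joint's range is limited). The gripper opens to 85 mm and grips with 20 to 120 N. Pads are 22 mm wide; open, the fingers measure 114 mm over their backs; the gripper's body (76 mm by 85 mm) begins 54 mm behind the grasp point. The pads swing forward as they close: fully open they stand 13 mm farther back than shut.
Start: joints at [-1.329, 0.411, -0.013, 1.596, 0.006, 1.134, -0.082], TCP at [0.191, 0.595, 0.256] pointing down, gripper open.
Joint ranges: [-2.95, 2.95], [-0.29, 1.99], [-1.47, 1.44], [0.14, 2.54], [-1.03, 4.17], [0.13, 1.85], [-2.86, 2.86]. Speed limits (rad/s): [2.39, 2.39, 3.01, 3.01, 3.14, 3.14, 3.14].

### API

Orientations are given as a rotation vector (axis times angle).
In Python, from station import manip gives the robot as it stands.
- The arm moves only by the tool carry_out, never from a script. Its argument "steps" is a list of rows, each a list of 6 numbers: the shift along the tool's x, y, z in m, then the turn, a rotation vector about the tool's x, y, z in rad. In form: [[tx, ty, tz, ax, ay, az], ...]. A call has 1 to 20 rows; each row is the pose to reach, as a shift and turn from the pose commanded when the call began, along the tool's axes at that moment; what a row does not reach only later rows make up. A row lasts 1/8 s, in which the tool goes at most 62.5 mm and 10.7 degrees, less where a joint would pass 70% of its speed; a pose out of reach is approached as far as the arm can. A call with a gripper value outside its range is refused whole. "grip" is the finger opening in m, from 0 to 0.0854, set as the call begins (left out, the last holds). The fingers move at their own pace and stop on an object; the grip force is fixed at half the most. Time passes only in rows, so rows that repeat a pose let the fingers close. It gives the time, the measured TCP pose, the force, the opening and the grip force at its end, in the units of the state.
- manip.sense(): the state, without advancing time (a new reading comes with each control period).
- manip.camera(name): name is "scene" or "top" or "wrist"; returns the picture (480x640x3 uint8, red, green, blue); there is no depth.
- manip.camera_model(name): a dict with "mtx" (3x3 intrinsics, pixels), "k1" (the pictures are not rectified: a ray, as slopes to the right and down, at radius r is drawn at 1 + k1 r^2 times it, then the intrinsics apply), "R" (3x3) and "t" (3): a world point X has camera coordinates R X + t; the wrist camera has in their place "tool_from_camera" (4x4, takes a point from camera to tool coordinates, whose origin is the TCP and whose axes are the flange's). Camera axes: x right, y down, z forward; pixel columns grow to the right and rows downward; lengths in m; the calibration is good to about 2 mm. A picture is of the moment at which its call begins: read the wrist's pose just before it. camera_model takes no time and is no camera call.
- manip.finish_job(): hands the job in; it is judged then, once.
Trained networks look in the newest picture that a camera, given by its name, has taken for a name from the list of things; names that differ only in an ending like _2 or _b are one class to them, and where a whole thing is asked for, a point or a joint stands for the part that bears it (a point fixed in the world has none). Each returns a list of dicts, best first, with "score" (0 to 1); they miss things now and then, are a little off and sometimes report something else, mostly with a low value. They report only what shows in the picture. A call takes as long as a camera call.
- manip.find_in(camera, target): "rect" ([left, top, width, height] in pixels, round what is visible of it).
- manip.trace(camera, target): "mask" (480x640 bool, what is visible of it) and "rect" ([left, top, width, height] in pixels, round what is visible of it).
The state is a dict: "time": time; "joint_pos": joint angles; "qvel": joint speeds; "tau": joint torques, N m; "position": TCP position; "orientation": TCP orientation; "wrist_force": force on the tool from outside, world axes, zero at the start; "ft_torque": the same for the moment, N m; "width": finger opening in m; "finger_force": force on a finger pad.
Only numpy, scipy, OpenCV 4.12 (cv2) and the standard library are available. Lean on these libraries where they do the work, as an engineer would, in place of code of your own. Each camera call takes 0.05 s, during which the arm holds its last target. There are 200 camera calls.

## Working session

There is one attempt and no reset: what is moved stays moved. The work goes in short steps, Python scripts to look and compute and a tool call to move; the robot and the scene stay as the last step left them, time stands still between calls to the robot, and variables do not carry over. Pictures are saved under pics/ and viewed, at most 10 in all, crops included, and the job is handed in when it is done.

Besides the shell and the picture viewer there is one more tool, called after "Call:" as name([rows], argument=value, ...), one row to a line, values as JSON. carry_out: Moves the arm, as the interface text tells. Its arguments: {"type":"object","properties":{"steps":{"type":"array"},"grip":{"type":"number"}},"required":["steps"]}

```bash
mkdir -p pics; ls; cat > h.py <<'E'
import numpy as np, cv2
from scipy.spatial.transform import Rotation as Ro
from station import manip
def px2w(name,uv,z):
    m=manip.camera_model(name); uv=np.atleast_2d(uv).astype(float); K=np.array(m["mtx"])
    d=np.c_[(uv[:,0]-K[0,2])/K[0,0],(uv[:,1]-K[1,2])/K[1,1]]; s=d.copy()
    for _ in range(20): s=d/(1+m["k1"]*(s**2).sum(1,keepdims=True))
    R,t=np.array(m["R"]),np.array(m["t"]); r=np.c_[s,np.ones(len(s))]@R; c=-R.T@t
    return c+r*((z-c[2])/r[:,2])[:,None]
def snap(name,fn):
    im=manip.camera(name); cv2.imwrite("pics/"+fn,im[:,:,::-1]); return im
E
python3 - <<'E'
from h import *
snap("top","top0.png"); snap("scene","sc0.png")
s=manip.sense(); print(s["time"],s["position"],s["orientation"],s["wrist_force"])
for n in ["board","bench","sanding_block","wax_tin"]:
    for r in manip.trace("top",n)[:2]:
        m=r["mask"]; c=cv2.findContours(m.astype(np.uint8),0,2)[0]; c=max(c,key=cv2.contourArea)
        print(n,r["score"],r["rect"],m.sum(),cv2.approxPolyDP(c,4,True)[:,0].tolist())
E
```

```text
pics
0.1 [0.19041595 0.59484898 0.25553752] [-4.84472929e-01 -3.10388212e+00  2.28908474e-03] [ 0.34298155 -0.1960407   0.02601549]
board 0.8 [290.4, 186.6, 119.0, 66.5] 4569 [[290, 200], [294, 211], [323, 218], [337, 237], [405, 250], [412, 205], [349, 190], [329, 201], [302, 195]]
board 0.55 [237.3, 97.0, 110.2, 44.2] 3780 [[236, 112], [240, 122], [269, 124], [285, 138], [346, 137], [346, 96], [286, 94], [270, 107], [240, 107]]
bench 0.66 [258.2, 160.8, 323.6, 113.7] 25768 [[264, 160], [260, 263], [518, 279], [561, 278], [567, 264], [576, 264], [574, 241], [581, 229], [573, 220], [574, 195], [568, 197], [570, 221], [565, 219], [563, 178]]
sanding_block 0.57 [496.5, 188.0, 34.6, 49.0] 1409 [[507, 189], [501, 194], [495, 233], [520, 238], [531, 195]]
wax_tin 0.82 [492.1, 243.7, 34.4, 28.5] 846 [[499, 244], [494, 252], [499, 267], [516, 270], [525, 264], [523, 244]]
wax_tin 0.16 [258.0, 156.9, 323.3, 124.6] 26238 [[264, 159], [258, 263], [517, 279], [563, 278], [566, 266], [576, 264], [574, 241], [581, 226], [574, 218], [576, 196], [566, 196], [562, 177], [536, 180], [530, 172]]
```

View pics/top0.png

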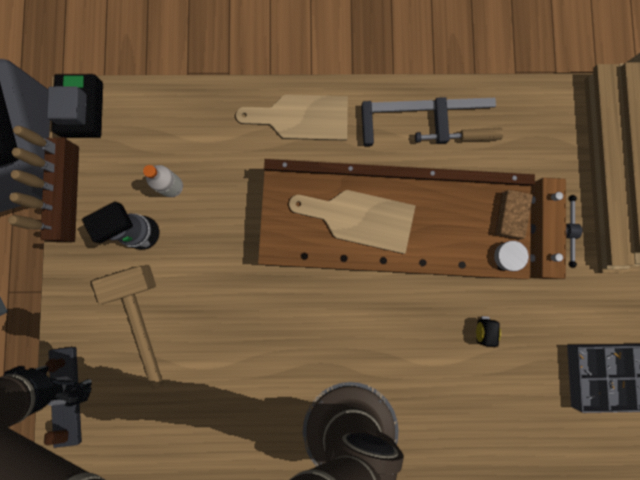

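View pics/sc0.png

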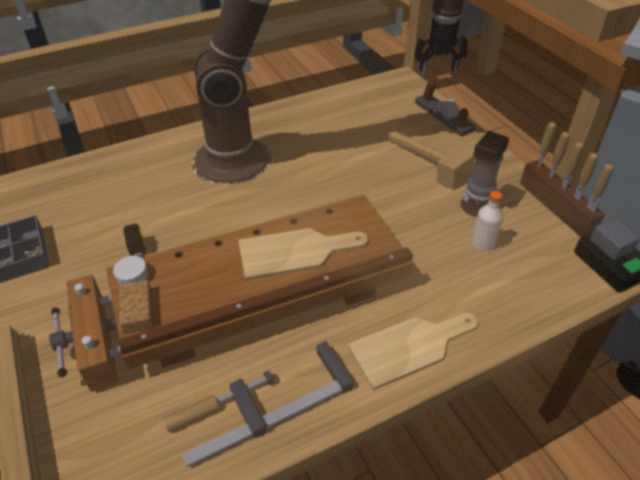

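```bash
python3 - <<'E'
from h import *
np.set_printoptions(precision=4,suppress=True)
print("board",px2w("top",[[337,237],[405,250],[412,205],[349,190],[291,205]],.112))
print("slab corners",px2w("top",[[264,160],[260,263],[518,279]],.1))
for n in("top","scene"):
    m=manip.camera_model(n); print(n,-np.array(m["R"]).T@m["t"],m["mtx"][0])
print(manip.camera_model("wrist"))
E
```

```text
board [[ 0.4853  0.0306  0.112 ]
 [ 0.4521 -0.1327  0.112 ]
 [ 0.5616 -0.1531  0.112 ]
 [ 0.5999 -0.0004  0.112 ]
 [ 0.5643  0.1408  0.112 ]]
slab corners [[ 0.6795  0.2074  0.1   ]
 [ 0.4253  0.217   0.1   ]
 [ 0.3794 -0.408   0.1   ]]
top [0.3746 0.0906 1.2042] [456.2111   0.     319.7679]
scene [ 1.383  -0.3692  1.0767] [570.8206   0.     325.2142]
{'mtx': array([[353.9805,   0.    , 320.7796],
       [  0.    , 353.9805, 240.04  ],
       [  0.    ,   0.    ,   1.    ]]), 'k1': -0.02191070197786301, 'tool_from_camera': array([[-0.0003, -0.9662, -0.2576,  0.0655],
       [ 1.    ,  0.0001, -0.0016,  0.0014],
       [ 0.0015, -0.2576,  0.9662, -0.118 ],
       [ 0.    ,  0.    ,  0.    ,  1.    ]])}
```

The top view shows the board at about (350,220) with its handle pointing to the free end at left (x≈262). The fence is the dark strip along the top, and the cork block and tin are at the right by the vise. The scene view agrees. Next I fit the poses with the given shapes.

```bash
cat >> h.py <<'E'
from scipy.optimize import minimize
from scipy.ndimage import map_coordinates, gaussian_filter
np.set_printoptions(precision=4,suppress=True)
def proj(name,P):
    m=manip.camera_model(name); c=P@np.array(m["R"]).T+m["t"]; s=c[:,:2]/c[:,2:]; s=s*(1+m["k1"]*(s**2).sum(1,keepdims=True))
    K=np.array(m["mtx"]); return np.c_[s[:,0]*K[0,0]+K[0,2],s[:,1]*K[1,1]+K[1,2]]
def place(p,q): # p=x,y,deg ; q Nx3 local
    a=np.deg2rad(p[2]); c,s=np.cos(a),np.sin(a)
    return np.c_[p[0]+c*q[:,0]-s*q[:,1],p[1]+s*q[:,0]+c*q[:,1],q[:,2]]
def seg(a,b,n=150): return np.linspace(a,b,n)
BENCH=[seg((-.13,-.34,.1),(-.13,.3,.1)),seg((-.13,.3,.1),(.1,.3,.1)),seg((.1,-.2,.122),(.1,.3,.122)),seg((.1,-.2,.1),(.1,.3,.1)),seg((.125,-.2,.122),(.125,.3,.122))]
th=np.linspace(0,np.pi,9)
half=[(.06,-.085),(.06,.085),(.022,.125),(.022,.193)]
BO=np.array(half+[(.022*np.cos(t),.193+.022*np.sin(t)) for t in th[1:-1]]+[(-x,y) for x,y in half[::-1]])
def outline(z): return np.vstack([seg(np.r_[a,z],np.r_[b,z],40) for a,b in zip(BO,np.roll(BO,-1,0))])
def fit(curves,p0,ims,ring=None):
    G={}
    for n,im in ims.items():
        g=cv2.cvtColor(im,cv2.COLOR_RGB2LAB).astype(float)
        f=lambda s:sum(np.hypot(cv2.Sobel(gaussian_filter(g[...,k],s),6,1,0),cv2.Sobel(gaussian_filter(g[...,k],s),6,0,1)) for k in range(3))
        G[n]=[np.minimum(f(s),120) for s in (3,1)]
    p=np.array(p0,float)
    for l in (0,1):
        cost=lambda d:-sum(map_coordinates(G[n][l],proj(n,place(p+d*[.01,.01,1],c))[:,::-1].T,order=1).mean() for n in ims for c in curves)
        r=minimize(cost,np.zeros(3),method="Nelder-Mead",options=dict(initial_simplex=np.vstack([np.zeros(3),np.eye(3)*1.2])))
        p=p+r.x*[.01,.01,1]
    return p,r.fun
def rel(bn,P): # world xy -> bench mm
    a=np.deg2rad(bn[2]); d=np.atleast_2d(P)[:,:2]-bn[:2]; c,s=np.cos(a),np.sin(a)
    return 1000*np.c_[c*d[:,0]+s*d[:,1],-s*d[:,0]+c*d[:,1]]
def overlay(im,name,items,fn,crop=None):
    o=im[:,:,::-1].copy()
    for p,cs in items:
        for c in cs:
            for u,v in proj(name,place(p,c)): cv2.circle(o,(int(round(u)),int(round(v))),0,(0,0,255),-1)
    if crop: o=cv2.resize(o[crop[1]:crop[3],crop[0]:crop[2]],None,fx=2,fy=2)
    cv2.imwrite("pics/"+fn,o)
E
python3 - <<'E'
from h import *
ims={n:manip.camera(n) for n in("top","scene")}
for k in (("top",),("scene",),("top","scene")):
    I={n:ims[n] for n in k}
    b,f=fit(BENCH,[.53,-.085,-4.2],I); p,g=fit([outline(.112)],[.525,-.064,-12.7],I)
    print(k,b,f,p,g,"board in bench",rel(b,p[:2]),p[2]-b[2])
    print(" corners",rel(b,place(p,np.array([[.06,-.085,0],[.06,.085,0],[-.06,-.085,0],[-.06,.085,0]]))).tolist())
overlay(ims["top"],"top",[(b,BENCH),(p,[outline(.112)])],"ov1.png",(240,140,600,290))
E
```

```text
('top',) [ 0.5302 -0.0853 -3.8455] -534.7448048115845 [  0.5231  -0.0637 -13.556 ] -119.8464390894042 board in bench [[-8.4847 21.038 ]] -9.71046075520813
 corners [[36.31874665377264, -72.86431209258066], [64.99253465654071, 94.70004533933957], [-81.96197623934742, -52.623991149450354], [-53.288188236579465, 114.94036628246988]]
('scene',) [ 0.5343 -0.0839 -3.8028] -305.86609211910184 [  0.5227  -0.0626 -13.5066] -116.36724671533025 board in bench [[-12.9987  20.4903]] -9.703888476410576
 corners [[31.81553045758035, -73.40690734984956], [60.47009731545776, 94.160738089798], [-86.46751338217085, -53.18015427370076], [-57.81294652429333, 114.3874911659468]]Traceback (most recent call last):
  File "<stdin>", line 5, in <module>
  File "h.py", line 36, in fit
    r=minimize(cost,np.zeros(3),method="Nelder-Mead",options=dict(initial_simplex=np.vstack([np.zeros(3),np.eye(3)*1.2])))
    res = _minimize_neldermead(fun, x0, args, callback, bounds=bounds,
                               **options)
    fxcc = func(xcc)
    fx = function(np.copy(x), *(wrapper_args + args))
  File "h.py", line 35, in <lambda>
    cost=lambda d:-sum(map_coordinates(G[n][l],proj(n,place(p+d*[.01,.01,1],c))[:,::-1].T,order=1).mean() for n in ims for c in curves)
                   ~~~^^^^^^^^^^^^^^^^^^^^^^^^^^^^^^^^^^^^^^^^^^^^^^^^^^^^^^^^^^^^^^^^^^^^^^^^^^^^^^^^^^^^^^^^^^^^^^^^^^^^^^^^^^^^^^^^^
  File "h.py", line 35, in <genexpr>
    cost=lambda d:-sum(map_coordinates(G[n][l],proj(n,place(p+d*[.01,.01,1],c))[:,::-1].T,order=1).mean() for n in ims for c in curves)
                                               ~~~~^^^^^^^^^^^^^^^^^^^^^^^^^^^^
  File "h.py", line 16, in proj
    m=manip.camera_model(name); c=P@np.array(m["R"]).T+m["t"]; s=c[:,:2]/c[:,2:]; s=s*(1+m["k1"]*(s**2).sum(1,keepdims=True))
ValueError: time passes only in moves, steps and waits
```

```bash
cat >> h.py <<'E'
_cm=manip.camera_model; _cc={}
class M:  # cache models
    def __getattr__(s,k): return getattr(_m0,k)
    def camera_model(s,n):
        if n not in _cc: _cc[n]=_cm(n)
        return _cc[n]
_m0=manip; manip=M()
BN=np.array([.5302,-.0853,-3.85])
def row(bx,by,z,yaw,s=None):
    """tool row to bench-frame mm point, tool y at yaw deg from bench x, tool pointing down"""
    s=s or manip.sense(); R=Ro.from_rotvec(s["orientation"]).as_matrix()
    P=place(BN,np.array([[bx/1e3,by/1e3,z]]))[0]; a=np.deg2rad(yaw+BN[2])
    y=np.array([np.cos(a),np.sin(a),0]); Z=np.array([0,0,-1.]); T=np.c_[np.cross(y,Z),y,Z]
    return np.r_[R.T@(P-s["position"]),Ro.from_matrix(R.T@T).as_rotvec()]
def where(s=None):
    s=s or manip.sense(); R=Ro.from_rotvec(s["orientation"]).as_matrix()
    print("t",s["time"],"bench mm",rel(BN,s["position"]),"z",s["position"][2],"yaw",np.rad2deg(np.arctan2(R[1,1],R[0,1]))-BN[2],"tool z",R[:,2],"F",s["wrist_force"],"w",s["width"])
E
python3 - <<'E'
from h import *
where(); print(row(-115,30,.256,90)); print(row(-115,30,.19,90))
ims={n:manip.camera(n) for n in("top",)}
b,p=BN,np.array([.5231,-.0637,-13.55])
overlay(ims["top"],"top",[(b,BENCH),(p,[outline(.112)])],"ov1.png",(240,140,600,290))
E
```

```text
t 0.4 bench mm [[-384.5955  656.157 ]] z 0.256180279012552 yaw 76.10216725034003 tool z [-0.     -0.0002 -1.    ] F [0.7547 0.3581 0.324 ] w 0.08545353153849207
[-0.4121 -0.5431  0.0003 -0.0002 -0.     -0.2426]
[-0.4121 -0.5431  0.0663 -0.0002 -0.     -0.2426]
```

View pics/ov1.png

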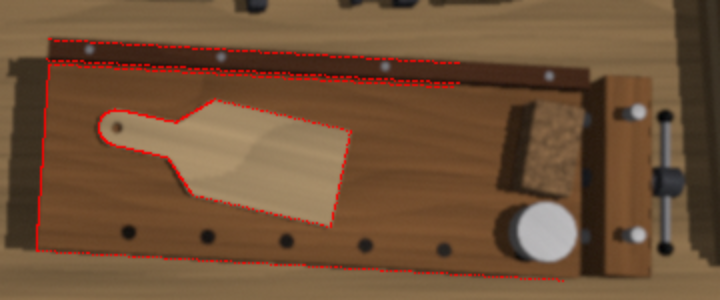

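The overlay matches the slab, fence and board outlines to within about a pixel. Next I move to above the near side of the board.

Call:
carry_out([
  [-0.412,-0.543,0,0,0,-0.243],
  [-0.412,-0.543,0,0,0,-0.243],
  [-0.412,-0.543,0,0,0,-0.243],
  [-0.412,-0.543,0,0,0,-0.243],
  [-0.412,-0.543,0,0,0,-0.243],
  [-0.412,-0.543,0,0,0,-0.243],
  [-0.412,-0.543,0,0,0,-0.243],
  [-0.412,-0.543,0,0,0,-0.243],
  [-0.412,-0.543,0,0,0,-0.243],
  [-0.412,-0.543,0,0,0,-0.243],
  [-0.412,-0.543,0,0,0,-0.243],
  [-0.412,-0.543,0,0,0,-0.243],
  [-0.412,-0.543,0,0,0,-0.243],
  [-0.412,-0.543,0.06,0,0,-0.243],
  [-0.412,-0.543,0.08,0,0,-0.243],
  [-0.412,-0.543,0.08,0,0,-0.243],
], grip=0.07)

```text
time: 2.45
position: [0.4162, -0.0462, 0.1752]
orientation: [-0.101, -3.137, 0.001]
wrist_force: [-0.4, 0.2, 0.8]
width: 0.0699
finger_force: 0.0
```

```bash
python3 - <<'E'
from h import *
where(); print(row(-115,30,.14,90))
E
```

```text
t 2.45 bench mm [[-116.3574   31.3669]] z 0.17519956757636357 yaw 90.15360800420845 tool z [-0.0034 -0.0002 -1.    ] F [-0.4057  0.1759  0.7768] w 0.06990990407500902
[-0.0015 -0.0014  0.0352 -0.0005 -0.0034  0.0027]
```

Call:
carry_out([
  [0,0,0.03,0,0,0],
  [0,0,0.045,0,0,0],
  [0,0,0.048,0,0,0],
  [0,0,0.05,0,0,0],
  [0,0,0.05,0,0,0],
])

```text
time: 3.08
position: [0.4179, -0.0473, 0.127]
orientation: [0.104, 3.139, 0.001]
wrist_force: [-0.1, -0.5, 0.0]
width: 0.0702
finger_force: 0.0
```

Call:
carry_out([
  [0,0,0.002,0,0,0],
  [0,0,0.004,0,0,0],
  [0,0,0.006,0,0,0],
  [0,0,0.006,0,0,0],
])

```text
time: 3.58
position: [0.4173, -0.0475, 0.1201]
orientation: [-0.105, -3.139, 0.0]
wrist_force: [-0.8, 0.2, 0.3]
width: 0.0695
finger_force: 0.0
```

Call:
carry_out([
  [0,0,0.002,0,0,0],
  [0,0,0.003,0,0,0],
  [0,0,0.003,0,0,0],
])

```text
time: 3.95
position: [0.4174, -0.0475, 0.1174]
orientation: [-0.105, -3.14, -0.0]
wrist_force: [-1.6, 0.6, 4.2]
width: 0.0701
finger_force: 1.7
```

```bash
python3 - <<'E'
from h import *
where(); print(row(-31,30,.118,90)); snap("wrist","w1.png")
E
```

```text
t 3.95 bench mm [[-115.092    30.1485]] z 0.11736863577154369 yaw 90.02216875985833 tool z [-0.0001  0.0002 -1.    ] F [-1.6009  0.5568  4.1753] w 0.07013473851802281
[-0.0841 -0.0002 -0.0006  0.0002 -0.0001  0.0004]
```

View pics/w1.png

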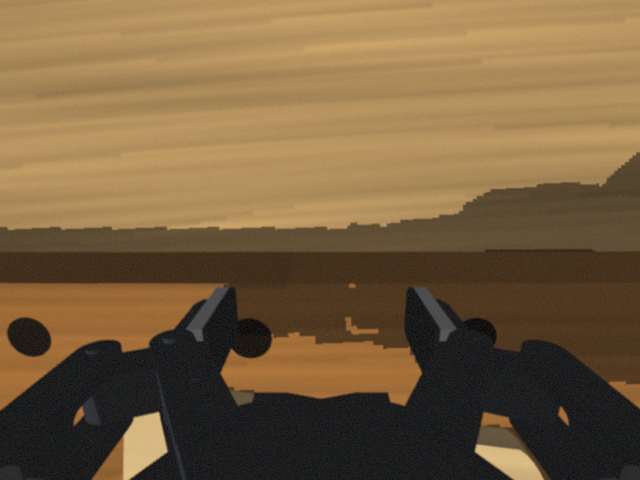

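The wrist view shows the two fingertips at about (225,290) and (415,290), on the slab near its near edge. They touched at TCP z≈0.1175, so I lift 4 mm and push.

Call:
carry_out([
  [0,0,-0.004,0,0,0],
  [-0.012,0,-0.004,0,0,0],
  [-0.02,0,-0.004,0,0,0],
  [-0.026,0,-0.004,0,0,0],
  [-0.032,0,-0.004,0,0,0],
  [-0.038,0,-0.004,0,0,0],
  [-0.044,0,-0.004,0,0,0],
  [-0.05,0,-0.004,0,0,0],
  [-0.056,0,-0.004,0,0,0],
  [-0.062,0,-0.004,0,0,0],
  [-0.068,0,-0.004,0,0,0],
  [-0.072,0,-0.004,0,0,0],
  [-0.076,0,-0.004,0,0,0],
  [-0.076,0,-0.004,0,0,0],
])

```text
time: 5.75
position: [0.4937, -0.0525, 0.1213]
orientation: [0.105, 3.139, -0.0]
wrist_force: [-0.4, -0.4, -1.1]
width: 0.0703
finger_force: 0.1
```

```bash
python3 - <<'E'
from h import *
where()
im=manip.camera("top"); p,g=fit([outline(.112)],[.565,-.06,-4],{"top":im}); print(p,g,rel(BN,p),p[2]-BN[2])
overlay(im,"top",[(BN,BENCH),(p,[outline(.112)])],"ov2.png",(240,140,600,290))
E
```

```text
t 5.75 bench mm [[-38.628   30.2395]] z 0.12130555977438756 yaw 90.02472092683395 tool z [ 0.0007 -0.0001 -1.    ] F [-0.3841 -0.4389 -1.0704] w 0.07027887980821802
[ 0.5655 -0.0546 -3.1815] -106.47916148135735 [[33.1706 33.0141]] 0.6684668324247407
```

View pics/ov2.png

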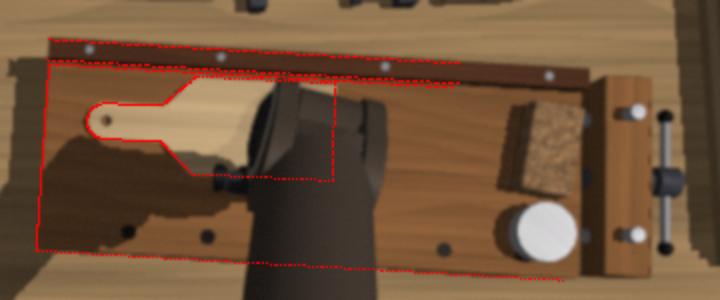

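The board turned square and now sits about 6 mm from the fence (its top edge is at row ≈75 in the crop). I press on until it makes contact.

Call:
carry_out([
  [-0.003,0,0,0,0,0],
  [-0.006,0,0,0,0,0],
  [-0.008,0,0,0,0,0],
  [-0.009,0,0,0,0,0],
  [-0.009,0,0,0,0,0],
])

```text
time: 6.42
position: [0.5022, -0.0532, 0.1213]
orientation: [-0.105, -3.14, -0.0]
wrist_force: [-2.9, 1.3, 2.5]
width: 0.0699
finger_force: 1.6
```

Call:
carry_out([
  [-0.002,0,0,0,0,0],
  [-0.003,0,0,0,0,0],
  [-0.003,0,0,0,0,0],
])

```text
time: 6.8
position: [0.5054, -0.0534, 0.1213]
orientation: [0.105, 3.14, -0.0]
wrist_force: [-3.4, 1.1, 1.7]
width: 0.0699
finger_force: 1.4
```

Call:
carry_out([
  [-0.002,0,0,0,0,0],
  [-0.003,0,0,0,0,0],
  [-0.003,0,0,0,0,0],
])

```text
time: 7.18
position: [0.5056, -0.0534, 0.1209]
orientation: [-0.105, -3.134, -0.001]
wrist_force: [-12.2, 1.2, 9.9]
width: 0.07
finger_force: 6.1
```

Contact with the fence: 12 N and no further motion. I back off, lift, and go round to the butt end.

Call:
carry_out([
  [0.012,0,0,0,0,0],
  [0.03,0,-0.02,0,0,0],
  [0.03,0,-0.06,0,0,0],
  [0.03,0,-0.06,0,0,0],
])

```text
time: 7.68
position: [0.4804, -0.0518, 0.1839]
orientation: [0.105, 3.133, 0.001]
wrist_force: [-0.3, 0.3, 0.5]
width: 0.0699
finger_force: 0.0
```

```bash
python3 - <<'E'
from h import *
where(); print(manip.sense()["joint_pos"]); print(row(36,-95,.18,0)); print(row(36,-95,.18,180))
im=manip.camera("top"); p,g=fit([outline(.112)],[.570,-.06,-4],{"top":im}); print(p,g,rel(BN,p),p[2]-BN[2])
E
```

```text
t 7.675 bench mm [[-51.916   30.0605]] z 0.18391651860282013 yaw 90.00542289238858 tool z [ 0.007   0.0006 -1.    ] F [-0.308   0.2703  0.5102] w 0.06993013913096315
[-0.4343  0.2672  0.5281  2.047  -0.1776  0.8632  1.6971]
[-0.0879 -0.1251  0.0044  0.0064  0.0046  1.5709]
[-0.0879 -0.1251  0.0044 -0.0046  0.0064 -1.5707]
[ 0.5765 -0.0559 -3.4601] -111.78087444983379 [[44.2458 32.4141]] 0.3898612008046767
```

Call:
carry_out([
  [-0.02,-0.03,0,0,0,-0.18],
  [-0.04,-0.06,0,0,0,-0.36],
  [-0.06,-0.09,0,0,0,-0.54],
  [-0.08,-0.12,0,0,0,-0.72],
  [-0.092,-0.125,0,0,0,-0.9],
  [-0.092,-0.125,0,0,0,-1.08],
  [-0.092,-0.125,0,0,0,-1.26],
  [-0.092,-0.125,0,0,0,-1.44],
  [-0.092,-0.125,0.01,0,0,-1.57],
  [-0.092,-0.125,0.02,0,0,-1.57],
  [-0.092,-0.125,0.02,0,0,-1.57],
])

```text
time: 9.1
position: [0.5608, -0.1829, 0.1593]
orientation: [-2.141, 2.296, 0.008]
wrist_force: [-0.5, -0.6, -0.2]
width: 0.0702
finger_force: 0.0
```

```bash
python3 - <<'E'
from h import *
where(); print(manip.sense()["joint_pos"]); print(row(40,-95,.1215,180))
E
```

```text
t 9.1 bench mm [[ 37.0397 -95.3146]] z 0.159295936894829 yaw 179.8387169215567 tool z [-0.0014  0.0053 -1.    ] F [-0.4602 -0.579  -0.2175] w 0.07023077471808585
[ 0.8604  0.6184 -0.8891  1.7416  0.5397  1.0492  2.8536]
[-0.0001 -0.003   0.0378  0.0018  0.0052 -0.0028]
```

Joint 7 is at its limit, so I take the equivalent grasp half a turn the other way.

Call:
carry_out([
  [0,0,0,0,0,0.18],
  [0,0,0,0,0,0.36],
  [0,0,0,0,0,0.54],
  [0,0,0,0,0,0.72],
  [0,0,0,0,0,0.9],
  [0,0,0,0,0,1.08],
  [0,0,0,0,0,1.26],
  [0,0,0,0,0,1.44],
  [0,0,0,0,0,1.62],
  [0,0,0,0,0,1.8],
  [0,0,0,0,0,1.98],
  [0,0,0,0,0,2.16],
  [0,0,0,0,0,2.34],
  [0,0,0,0,0,2.52],
  [0,0,0,0,0,2.7],
  [0,0,0,0,0,2.88],
  [0,0,0,0,0,3.06],
  [0,0,0,0,0,3.138],
  [0,0,0,0,0,3.138],
])

```text
time: 11.48
position: [0.5623, -0.182, 0.162]
orientation: [2.291, 2.147, 0.002]
wrist_force: [0.5, -0.3, 0.0]
width: 0.0696
finger_force: 0.0
```

```bash
python3 - <<'E'
from h import *
where(); print(manip.sense()["joint_pos"]); print(row(40,-95,.1215,0))
im=manip.camera("top"); p,g=fit([outline(.112)],[.570,-.06,-4],{"top":im}); print(p,g,rel(BN,p),p[2]-BN[2])
E
```

```text
t 11.475 bench mm [[ 38.5327 -94.28  ]] z 0.1620109517305232 yaw 0.1292250708165792 tool z [ 0.002  -0.0003 -1.    ] F [ 0.5136 -0.2948  0.0159] w 0.06962135123622064
[ 0.348   0.4546 -0.1556  1.775   0.0857  0.9165  0.0909]
[-0.0007  0.0014  0.0405  0.002   0.0001  0.0023]
[ 0.5743 -0.0561 -4.039 ] -113.55956473270845 [[42.0741 32.1093]] -0.18898281230223146
```

Call:
carry_out([
  [0,0,0.03,0,0,0],
  [0,0,0.0405,0,0,0],
  [0.01,0,0.0405,0,0,0],
  [0.02,0,0.0405,0,0,0],
  [0.026,0,0.0405,0,0,0],
  [0.032,0,0.0405,0,0,0],
  [0.038,0,0.0405,0,0,0],
  [0.046,0.001,0.0405,0,0,0],
  [0.054,0.001,0.0405,0,0,0],
  [0.062,0.001,0.0405,0,0,0],
  [0.07,0.001,0.0405,0,0,0],
  [0.078,0.002,0.0405,0,0,0],
  [0.086,0.002,0.0405,0,0,0],
  [0.094,0.002,0.0405,0,0,0],
  [0.102,0.002,0.0405,0,0,0],
  [0.11,0.003,0.0405,0,0,0],
  [0.118,0.003,0.0405,0,0,0],
  [0.126,0.003,0.0405,0,0,0],
  [0.13,0.003,0.0405,0,0,0],
  [0.13,0.003,0.0405,0,0,0],
])

```text
time: 14.02
position: [0.5716, -0.0546, 0.1206]
orientation: [-2.293, -2.147, 0.006]
wrist_force: [-3.8, -6.1, 2.6]
width: 0.07
finger_force: 2.9
```

```bash
python3 - <<'E'
from h import *
where(); print(manip.sense()["joint_pos"])
im=manip.camera("top"); p,g=fit([outline(.112)],[.58,.04,-4],{"top":im}); print(p,g,rel(BN,p),p[2]-BN[2])
overlay(im,"top",[(BN,BENCH),(p,[outline(.112)])],"ov3.png",(200,140,560,290))
E
```

```text
t 14.025 bench mm [[39.2632 33.4385]] z 0.1206441919691142 yaw 0.09750210155490135 tool z [-0.0028 -0.0021 -1.    ] F [-3.7803 -6.1267  2.6072] w 0.07000957469099778
[ 0.1417  0.4854 -0.1743  1.8444  0.1133  0.8241 -0.1557]
[ 0.5811  0.0391 -3.9825] -105.88572947431038 [[ 42.4637 127.5463]] -0.13251100103788716
```

View pics/ov3.png

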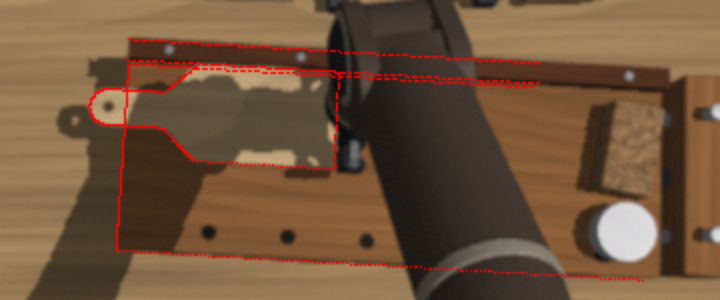

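The board slides along the fence and stays flush; its handle now crosses the free end at crop column ≈127. It needs about 67 mm more.

Call:
carry_out([
  [0.006,0,0,0,0,0],
  [0.014,0,0,0,0,0],
  [0.022,0,0,0,0,0],
  [0.03,0.001,0,0,0,0],
  [0.038,0.001,0,0,0,0],
  [0.046,0.001,0,0,0,0],
  [0.054,0.001,0,0,0,0],
  [0.06,0.001,0,0,0,0],
  [0.064,0.001,0,0,0,0],
  [0.066,0.001,0,0,0,0],
  [0.066,0.001,0,0,0,0],
])

```text
time: 15.45
position: [0.5765, 0.0106, 0.1204]
orientation: [-2.293, -2.147, 0.008]
wrist_force: [-4.9, -8.0, 3.5]
width: 0.0698
finger_force: 3.7
```

Call:
carry_out([
  [-0.01,0,0,0,0,0],
  [-0.03,0,-0.01,0,0,0],
  [-0.03,0,-0.06,0,0,0],
  [-0.03,-0.05,-0.06,0,0,0],
  [-0.03,-0.1,-0.06,0,0,0],
  [-0.03,-0.15,-0.06,0,0,0],
  [-0.03,-0.15,-0.06,0,0,0],
])

```text
time: 16.32
position: [0.4235, -0.0075, 0.1808]
orientation: [-2.29, -2.149, 0.002]
wrist_force: [1.8, 0.8, 1.3]
width: 0.07
finger_force: 0.0
```

```bash
python3 - <<'E'
from h import *
where(); print(manip.sense()["joint_pos"])
ims={n:manip.camera(n) for n in("top","scene")}
for n in ims:
    p,g=fit([outline(.112)],[.586,.1,-4],{n:ims[n]}); b,_=fit(BENCH[:3],BN,{n:ims[n]}); print(p,g,rel(BN,p),p[2]-BN[2],b,rel(b,p),p[2]-b[2])
    if n=="top": overlay(ims[n],"top",[(BN,BENCH),(p,[outline(.112)])],"ov4.png",(200,140,560,290))
print(row(-55,185,.18,90)); print(row(-55,185,.18,-90))
E
```

```text
t 16.325 bench mm [[-111.7341   70.4988]] z 0.18077916748511497 yaw 0.2053616522286359 tool z [-0.0014 -0.0004 -1.    ] F [1.8309 0.798  1.3285] w 0.06998418163599342
[ 0.1103  0.1747 -0.2299  2.1334  0.0535  0.8401 -0.2156]
[ 0.5873  0.1038 -3.8935] -110.04879561767423 [[ 44.2291 192.5287]] -0.043463805927946186 [ 0.5292 -0.0854 -3.9605] [[ 44.8784 192.7499]] 0.06707601115166817
[ 0.583   0.1046 -4.6316] -87.17712600773137 [[ 39.9393 192.9703]] -0.7815569355911856 [ 0.5338 -0.0843 -3.8754] [[ 36.2852 191.7917]] -0.7561956665089213
[ 0.114   0.0532  0.0015  0.0019  0.0014 -1.5675]
[ 0.114   0.0532  0.0015  0.0014 -0.0019  1.5741]
```

View pics/ov4.png

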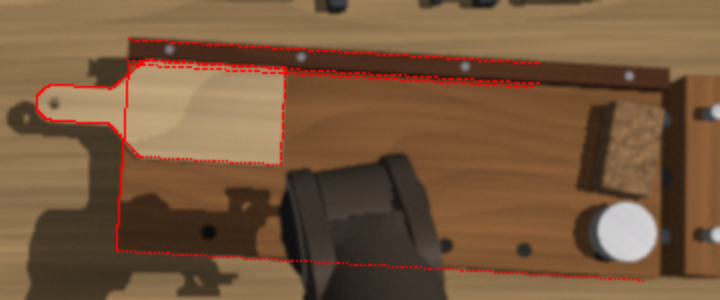

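The whole handle is now out: the neck is about 17 mm past the end and the shoulder about 22 mm inside it. I finish with a gentle press on the near long edge so it sits flush.

Call:
carry_out([
  [0.03,0.01,0,0,0,-0.18],
  [0.06,0.03,0,0,0,-0.36],
  [0.09,0.04,0,0,0,-0.54],
  [0.114,0.045,0,0,0,-0.72],
  [0.114,0.045,0,0,0,-0.9],
  [0.114,0.045,0,0,0,-1.08],
  [0.114,0.045,0,0,0,-1.26],
  [0.114,0.045,0,0,0,-1.44],
  [0.114,0.045,0,0,0,-1.568],
  [0.114,0.045,0.03,0,0,-1.568],
  [0.114,0.045,0.058,0,0,-1.568],
  [0.114,0.045,0.059,0,0,-1.568],
])

```text
time: 17.92
position: [0.4788, 0.1035, 0.1201]
orientation: [-0.105, -3.136, -0.001]
wrist_force: [-0.1, -0.1, 0.6]
width: 0.0703
finger_force: 0.0
```

```bash
python3 - <<'E'
from h import *
where(); print(manip.sense()["joint_pos"]); print(row(-29,185,.1215,90))
E
```

```text
t 17.925 bench mm [[-63.9954 184.9192]] z 0.12011141896253114 yaw 90.00689088422507 tool z [-0.0033  0.0005 -1.    ] F [-0.0874 -0.0675  0.6042] w 0.0702777519125673
[ 0.1121  0.4114 -0.5209  2.0275  0.2856  0.7759  0.9244]
[-0.035   0.0001 -0.0015  0.0003 -0.0033  0.0001]
```

Call:
carry_out([
  [-0.012,0,-0.001,0,0,0],
  [-0.022,0,-0.001,0,0,0],
  [-0.028,0,-0.001,0,0,0],
  [-0.032,0,-0.001,0,0,0],
  [-0.035,0,-0.001,0,0,0],
  [-0.037,0,-0.001,0,0,0],
  [-0.039,0,-0.001,0,0,0],
  [-0.039,0,-0.001,0,0,0],
])

```text
time: 18.92
position: [0.5157, 0.101, 0.1226]
orientation: [-0.104, -3.136, 0.002]
wrist_force: [-7.0, -0.2, 5.5]
width: 0.0699
finger_force: 3.7
```

Call:
carry_out([
  [-0.001,0,0,0,0,0],
  [-0.002,0,0,0,0,0],
  [-0.002,0,0,0,0,0],
])

```text
time: 19.3
position: [0.5159, 0.101, 0.1224]
orientation: [-0.103, -3.133, 0.003]
wrist_force: [-13.8, 0.2, 10.4]
width: 0.0701
finger_force: 6.9
```

Call:
carry_out([
  [0.005,0,0,0,0,0],
  [0.03,0,0,0,0,0],
  [0.05,0,-0.04,0,0,0],
  [0.05,0,-0.1,0,0,0],
  [0.08,0,-0.13,0,0,0],
  [0.1,0,-0.13,0,0,0],
  [0.1,0,-0.13,0,0,0],
])

```text
time: 20.18
position: [0.4194, 0.1073, 0.2534]
orientation: [0.104, 3.138, -0.001]
wrist_force: [0.5, 0.2, -1.1]
width: 0.0704
finger_force: 0.0
```

```bash
python3 - <<'E'
from h import *
where()
ims={n:manip.camera(n) for n in("top","scene")}
n="top"; p,g=fit([outline(.112)],[.586,.1,-4],{n:ims[n]}); print(p,g,rel(BN,p),p[2]-BN[2])
a=cv2.resize(ims["top"][140:290,200:400],(800,600))[:,:,::-1]; cv2.imwrite("pics/f1.png",a)
a=cv2.resize(ims["scene"][170:320,230:430],(800,600))[:,:,::-1]; cv2.imwrite("pics/f2.png",a)
E
```

```text
t 20.175 bench mm [[-123.4901  184.721 ]] z 0.2534049936367556 yaw 90.05403597583108 tool z [ 0.0019 -0.0009 -1.    ] F [ 0.5241  0.2314 -1.144 ] w 0.07037285026419508
[ 0.5879  0.1036 -3.7148] -107.58375533124982 [[ 44.8773 192.3546]] 0.13522221060681971
```

View pics/f1.png

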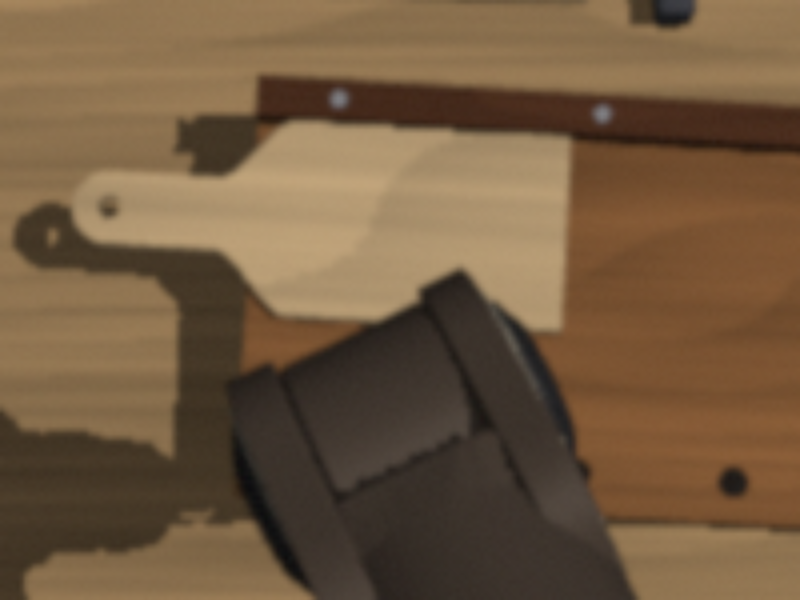

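View pics/f2.png

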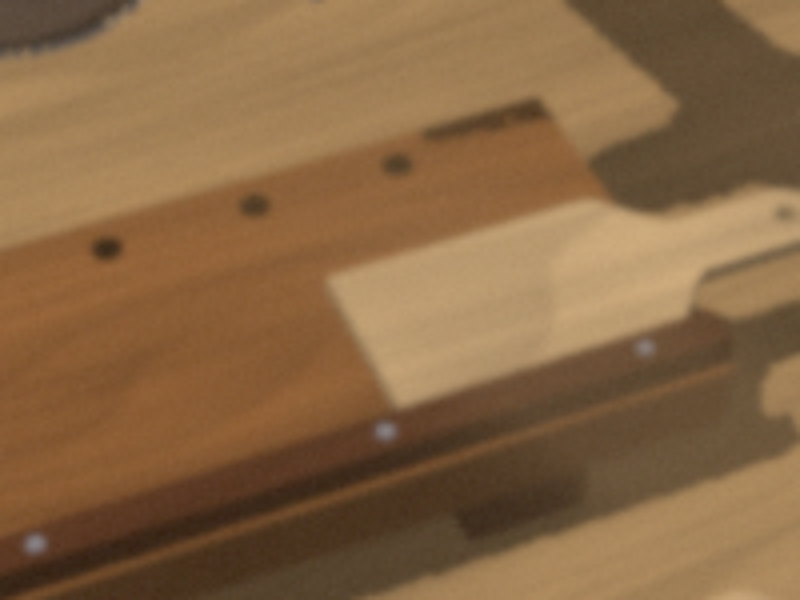

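Both views show the board's far edge against the fence along its whole length (crop row ≈125). The handle is fully past the free end (neck at crop x≈225, end at x≈250), the shoulder is on the slab, and the arm is clear. I hand the job in.

```bash
python3 -c "
from station import manip
print(manip.finish_job())"
```

```text
the job is handed in; nothing more can be done
None
```

The job is handed in: the board lies flush along the fence, with its neck about 17 mm past the free end and its wide part fully on the bench top (the shoulder is about 22 mm inside). It was only pushed, and it took about 20 s of the 48 s allowed.

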